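Set the mitre vise to 45 degrees and lock it with its lever bolt

ROBOT

A 7-joint arm with a two-finger parallel gripper is mounted at the origin on the work surface. World frame = base frame: x ahead of the robot, y to its left, z up, the work surface at z = 0. Lengths are in m, angles in rad, forces in N, time in s.
With the tool pointing down it reaches from about 0.425 to 0.875 m from the base axis. Payload 9.9 kg.
Tool frame: the origin (TCP) lies at the very end of the fingers, on their centre line; the grasp point (between the pads) lies 19 mm behind it; y points along the fingers, z is the direction in which the jaws open and shut, and the axes are right-handed (so a half turn about y gives the same grasp; the last joint's range is limited). The gripper opens to 85 mm and grips with 20 to 120 N. Pads are 22 mm wide; open, the fingers measure 114 mm over their backs; the gripper's body (76 mm by 85 mm) begins 54 mm behind the grasp point. The pads swing forward as they close: fully open they stand 13 mm farther back than shut.
Start: joints at [1.248, 0.576, 0.025, 1.437, -0.015, 1.129, -0.057], TCP at [0.16, -0.656, 0.231] pointing down, gripper open.
Joint ranges: [-2.76, 2.76], [-0.34, 2.15], [-1.52, 1.57], [0.19, 2.46], [-1.09, 4.23], [0.17, 1.99], [-2.82, 2.82]. Speed limits (rad/s): [2.22, 2.22, 3.01, 3.01, 3.14, 3.14, 3.14].

INTERFACE

Orientations are given as a unit quaternion [w, x, y, z].
In Python, from bench import readout, imaging, job, look_for, pinpoint gives the robot as it stands. The module is installed in compiled form; this text tells all that it offers.
- The arm moves only by the tool jog_arm, never from a script. Its argument "moves" is a list that holds one entry, the list of rows, each a list of 5 numbers: the opening, from 0 (shut) to 1 (fully open), then the shift along the world's x, y, z in mm, then the turn about the world's z in rad. In form: [[[fingers, x, y, z, turn], ...]]. A call has 1 to 8 rows; each row shifts and turns the commanded pose from where the row before left it; what a row does not reach is not made up. A row lasts 1/12 s, in which the tool goes at most 41.7 mm and 7.16 degrees, less where a joint would pass 70% of its speed; a pose out of reach is approached as far as the arm can. A call with a gripper value outside its range is refused whole. The fingers move at their own pace and stop on an object; "grip_force" is the grip in N (left out, the last holds). Time passes only in rows, so rows that do not move let the fingers close. It gives the time, the measured TCP pose, the force and the opening at its end, in the units of the state.
- readout.observe(): the state, without advancing time (a new reading comes with each control period).
- imaging.snapshot(name): name is "side" or "top" or "wrist"; returns the picture (400x640x3 uint8, red, green, blue); there is no depth.
- imaging.calibration(name): a dict with "mtx" (3x3 intrinsics, pixels), "k1" (the pictures are not rectified: a ray, as slopes to the right and down, at radius r is drawn at 1 + k1 r^2 times it, then the intrinsics apply), "T" (4x4, takes a point from camera to world coordinates). Camera axes: x right, y up, looking along -z (the intrinsics and any distortion apply to the point x, -y, -z); pixel columns grow to the right and rows downward; lengths in m; the calibration is good to about 2 mm. A picture is of the moment at which its call begins: read the wrist's pose just before it. calibration takes no time and is no camera call; for the wrist camera it gives the pose at the moment of the call.
- job.hand_in(): hands the job in, once; it reports no verdict.
Trained networks look in the newest picture that a camera, given by its name, has taken for a name from the list of things; names that differ only in an ending like _2 or _b are one class to them, and where a whole thing is asked for, a point or a joint stands for the part that bears it (a point fixed in the world has none). Each returns a list of dicts, best first, with "p" (0 to 1); they miss things now and then, are a little off and sometimes report something else, mostly with a low value. They report only what shows in the picture. A call takes as long as a camera call.
- look_for(camera, target): "at" ([x, y, z] in m, in world coordinates, good to about 4 mm: the middle of the surface that is visible of it).
- pinpoint(camera, target): "at" ([x, y, z] in m, in world coordinates, good to about 4 mm: a listed point, or the origin of a listed thing).
The state is a dict: "time": time; "qpos": joint angles; "qvel": joint speeds; "tau": joint torques, N m; "position": TCP position; "ee_rot": TCP orientation; "ft_force": force on the tool from outside, world axes, zero at the start; "wrist_torque": the same for the moment, N m; "width": opening from 0.0 (shut) to 1.0 (fully open).
Only numpy, scipy, OpenCV 4.12 (cv2) and the standard library are available. Lean on these libraries where they do the work, as an engineer would, in place of code of your own. Each camera call takes 0.05 s, during which the arm holds its last target. There are 200 camera calls.

TASK

Swing the mitre vise by its upright grip, click by click, to the 45-degree notch on the side nearer the robot. Then, with the lever still standing open, screw the lever bolt in the base's ear clockwise until it is snug, and only then fold its lever fully down, leaving the bolt snug and the vise in its notch. Leave everything else on the bench where it stands.

Things in the scene. Friction and masses are not known exactly. Their poses are not given: they have to be found in the camera images.
- swivel_axis (a point): Point on the swivel axis of the mitre vise, at the centre of its round black base (236 mm diameter, fixed to the bench), on the base's top face 25 mm above the bench. The vise (aluminium disc 180 mm across with black jaws holding a dark tube, top of the jaws 104 mm above the bench) turns about the upright through this point.
- ear_top (a point): Point on the bolt's axis on the top face (45 mm above the bench) of the clamp ear, a black block 56 mm wide that projects from the round base, 125 mm from the swivel axis. The direction from swivel_axis to ear_top is the base's outward ear direction; directly opposite it lies the 0-degree notch.
- handle_grip (a point): Centre of the black upright grip (30 mm diameter, from 75 to 130 mm above the bench; this point is at 100 mm) at the end of the vise's swing arm, 120 mm from the swivel axis. It is part of the vise, and is moved round the swivel axis to turn it.
- notch45 (a point): Where the grip's axis stands (120 mm from the swivel axis, 100 mm above the bench) when the vise clicks in at the 45-degree notch to be set. The notches are steel ridges on the base's rim, every 15 degrees; longer ridges mark 0 (opposite the ear) and 45 degrees to either side. The one wanted is, as seen from the robot, the 45-degree ridge on the near side (counter-clockwise from the 0 ridge seen from above).
- swivel (a joint): Angle of the vise on its base, rad; 0 with the arm at the 0 notch, directly opposite the ear; grows counter-clockwise seen from above, towards the 45-degree notch at 0.785. It clicks in every 15 degrees (0.262 rad); leaving a click takes about 4 to 6 N at the grip. It starts between -0.6 and 0.35. End stops at -1.05 and 1.05.
- bolt (a joint): Turn of the lever bolt, rad; grows as it is screwed in (clockwise seen from above); snug against a hard stop at 6.283. It starts 1.8 to 3.9 rad short of that, sinks 8 mm a turn and needs about 0.1 N m. It stays where it is left.
- lever (a joint): Fold of the bolt's lever, rad: 0 standing upright (open, in line with the bolt), 1.571 folded down level (closed, hard stop). Stiff hinge (about 0.12 N m): it stays where it is left. With the bolt snug the lever folds away from the vise, along the ear's outward direction; its hinge pin is level and square to that direction.
- lever_pivot (a point): Centre of the lever's hinge pin, on the bolt's axis, in the bolt's head (34 mm diameter); 63 mm above the bench when the bolt is snug. Its x axis lies along the hinge pin and turns with the bolt; the lever folds 90 degrees clockwise of it seen from above. At bolt = 6.283 it is the ear's outward direction turned 90 degrees counter-clockwise; short of that it lies further counter-clockwise by the angle still to turn.
- lever_grip (a point): Point on the centre line of the plain steel lever, 85 mm from its hinge pin; the lever is a bar 14 mm wide along the hinge pin and 16 mm thick across it, its rounded end 117 mm from the pin. Its z axis points along the lever towards its free end.
- oil_bottle_mid (a point): Bystander, to be left alone: white oil bottle with red cap, standing, 58 mm diameter, 175 mm tall; the point is its centre, 87 mm up.
- spray_can_mid (a point): Bystander, to be left alone: grey can, standing, 62 mm diameter, 155 mm tall; the point is its centre, 78 mm up.
- tube_offcut_mid (a point): Bystander, to be left alone: short dark steel tube standing on end, 44 mm diameter, 80 mm tall; the point is its centre, 40 mm up.
- tape_measure_mid (a point): Bystander, to be left alone: red tape measure, 75 x 42 x 66 mm tall; the point is its centre, 33 mm up.
- wrench_grip (a point): Bystander, to be left alone: steel wrench lying flat, 180 mm long; the point is on its handle.
- hammer_grip (a point): Bystander, to be left alone: hammer lying flat, 260 mm long; the point is on its handle.

How it is judged:
By the outcome, as a careful person would: the job done as asked, in the order asked, and still so for the second after the job is handed in, with the robot touching nothing.
It also fails if it takes over 72 s, if anything falls off the work surface, if the arm or the gripper's body presses on something with over 40 N, if the wrist force passes 120 N, or if a joint passes its speed limit or range.

## Working session

There is one attempt and no reset: what is moved stays moved. The work goes in short steps, Python scripts to look and compute and a tool call to move; the robot and the scene stay as the last step left them, time stands still between calls to the robot, and variables do not carry over. Pictures are saved under pics/ and viewed, about 8 in all and at most 12, crops included, and the job is handed in when it is done.

Besides the shell and the picture viewer there is one more tool, called as name(argument=value, ...) on one line, values as JSON. jog_arm: Moves the arm, as the interface text tells. Its arguments: {"type":"object","properties":{"moves":{"type":"array"},"grip_force":{"type":"number"}},"required":["moves"]}

```bash
mkdir -p pics
cat > h.py <<'E'
import numpy as np, cv2
from bench import readout, imaging, job, look_for, pinpoint
def snap(cam,name=None):
    im=imaging.snapshot(cam)
    if name: cv2.imwrite(f'pics/{name}.png',im[:,:,::-1])
    return im
def pp(cam,t,f=pinpoint,n=2):
    for d in f(cam,t)[:n]: print(cam,t,np.round(d['at'],4),round(d['p'],2))
def proj(cam,P):
    c=imaging.calibration(cam);T=np.linalg.inv(c['T']);p=T[:3,:3]@np.array(P)+T[:3,3]
    s=np.array([p[0],-p[1]])/-p[2]; s=s*(1+c['k1']*(s@s)); return (c['mtx']@[s[0],s[1],1])[:2]
E
python3 - <<'E'
from h import *
o=readout.observe();print({k:np.round(v,3) for k,v in o.items()})
for c in ('top','side'):
    snap(c,c+'1')
    for t in ('swivel_axis','ear_top','handle_grip','notch45','lever_pivot','lever_grip'): pp(c,t)
for t in ('oil_bottle_mid','spray_can_mid','tube_offcut_mid','tape_measure_mid','wrench_grip','hammer_grip'): pp('top',t,n=1)
print(readout.observe()['time'])
E
```

```text
{'time': np.float64(0.0), 'qpos': array([ 1.248,  0.577,  0.025,  1.438, -0.015,  1.129, -0.057]), 'qvel': array([-0.   , -0.   ,  0.   ,  0.001,  0.002,  0.001,  0.001]), 'tau': array([-1.0000e-03, -7.6574e+01,  2.2500e+00, -2.8596e+01,  1.5000e-02,
        1.3000e-02,  0.0000e+00]), 'position': array([ 0.16 , -0.655,  0.23 ]), 'ee_rot': array([ 0.084, -0.084,  0.703, -0.701]), 'ft_force': array([ 0.478, -0.125,  0.621]), 'wrist_torque': array([-0.019, -0.   , -0.028]), 'width': np.float64(1.0)}
top swivel_axis [ 0.5702 -0.0316  0.0235] 0.75
top ear_top [ 0.5514 -0.1568  0.0493] 0.62
top ear_top [0.4925 0.0633 0.1006] 0.56
top handle_grip [0.5839 0.0886 0.1001] 0.94
top handle_grip [ 0.5532 -0.1402  0.1504] 0.68
top notch45 [0.4932 0.0594 0.0988] 0.79
top lever_pivot [ 0.5551 -0.1546  0.0686] 0.58
top lever_pivot [0.4934 0.061  0.0993] 0.53
top lever_grip [ 0.5559 -0.1438  0.1513] 0.54
side ear_top [ 0.5551 -0.1542  0.0433] 0.84
side handle_grip [0.581  0.0887 0.0998] 0.76
side handle_grip [ 0.5561 -0.1606  0.0645] 0.45
side notch45 [0.4915 0.0622 0.1022] 0.74
side lever_pivot [ 0.5582 -0.158   0.0682] 0.53
side lever_pivot [ 0.554  -0.1375  0.1508] 0.22
side lever_grip [ 0.5565 -0.1416  0.1482] 0.48
side lever_grip [7.491e-01 1.330e-02 3.000e-04] 0.44
top oil_bottle_mid [0.6095 0.201  0.0898] 0.75
top spray_can_mid [ 0.4224 -0.1195  0.0751] 0.64
top tube_offcut_mid [ 0.6479 -0.2517  0.0394] 0.65
top tape_measure_mid [0.4037 0.1077 0.0328] 0.69
top wrench_grip [0.741  0.0145 0.0058] 0.97
top hammer_grip [ 0.7481 -0.1812  0.0063] 0.68
1.0
```

View pictures.

View pics/top1.png

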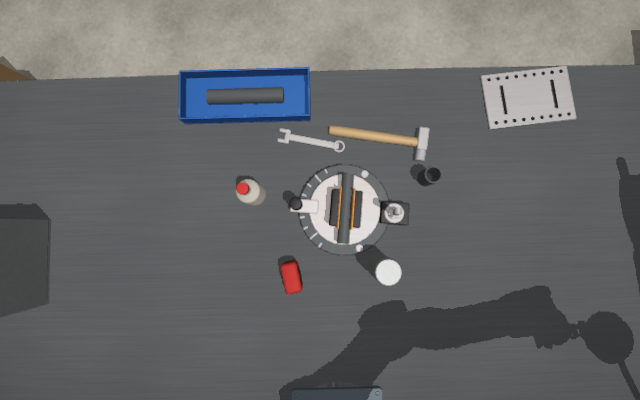

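View pics/side1.png

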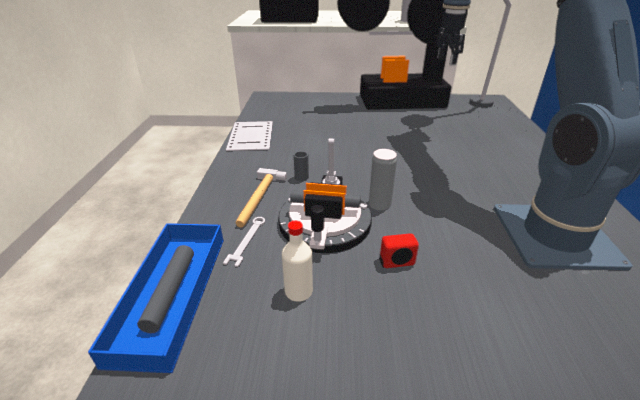

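The top view shows the base at (345,209), the ear and upright lever at (396,212), and the grip at (296,204), almost at the 0 notch. The side view agrees. I'll move above the grip.

jog_arm(moves=[[[0.7,18,31,0,0.05],[0.7,18,31,0,0.05],[0.7,18,31,0,0.05],[0.7,18,31,0,0.05],[0.7,18,31,0,0.05],[0.7,18,31,0,0.05],[0.7,18,31,0,0.05],[0.7,18,31,0,0.05]]], grip_force=40)

```text
time: 1.67
position: [0.3042, -0.4064, 0.2315]
ee_rot: [-0.223, 0.223, -0.671, 0.671]
ft_force: [0.8, 0.3, 0.3]
width: 0.7
```

jog_arm(moves=[[[0.7,18,31,0,0.05],[0.7,18,31,0,0.05],[0.7,18,31,0,0.05],[0.7,18,31,0,0.05],[0.7,18,31,0,0.05],[0.7,18,31,0,0.05],[0.7,18,31,0,0.05],[0.7,18,31,0,0.05]]])

```text
time: 2.33
position: [0.4483, -0.1583, 0.2316]
ee_rot: [-0.352, 0.352, -0.613, 0.614]
ft_force: [1.4, -0.3, 0.3]
width: 0.702
```

jog_arm(moves=[[[0.7,18,31,0,0.05],[0.7,18,31,0,0.05],[0.7,18,31,0,0.05],[0.7,18,31,0,0.05],[0.7,18,31,0,0.05],[0.7,10,31,0,0.05],[0.7,10,31,0,0.05],[0.7,0,20,0,0.05]]])

```text
time: 3.0
position: [0.5591, 0.081, 0.2314]
ee_rot: [0.468, -0.466, 0.531, -0.531]
ft_force: [-0.3, 0.5, 0.7]
width: 0.704
```

Run:
```python
from h import *
o=readout.observe();print(np.round(o['position'],4),np.round(o['qpos'],2))
snap('wrist','w1')
for t in ('swivel_axis','ear_top','handle_grip','notch45','lever_grip'): pp('wrist',t,n=1)
snap('top')
for t in ('swivel_axis','ear_top','handle_grip','notch45'): pp('top',t,n=1)
```

```text
[0.5591 0.081  0.2314] [ 0.09  0.44 -0.47  1.72  0.22  1.03 -0.58]
wrist handle_grip [0.5802 0.0853 0.1011] 0.62
wrist notch45 [0.4913 0.0591 0.0985] 0.88
wrist lever_grip [0.5836 0.086  0.0982] 0.53
top swivel_axis [ 0.5718 -0.033   0.0234] 0.68
top ear_top [ 0.4217 -0.1156  0.0745] 0.75
```

View pics/w1.png

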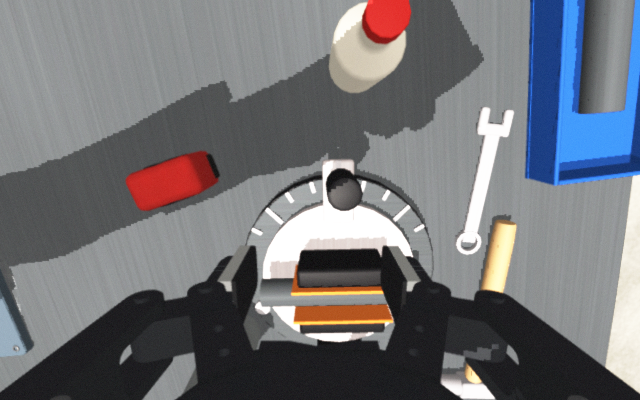

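The wrist view shows the grip at (343,188) on the 0 side, with nothing between the fingers and it. I'll descend around it and close.

jog_arm(moves=[[[0.7,23,6,0,0],[0.7,0,0,-35,0],[0.7,0,0,-35,0],[0.7,0,0,-35,0],[0.7,0,0,-38,0],[0.7,0,0,0,0],[0,0,0,0,0],[0,0,0,0,0]]], grip_force=30)

```text
time: 4.22
position: [0.5816, 0.0834, 0.0901]
ee_rot: [-0.466, 0.465, -0.532, 0.532]
ft_force: [-0.6, 0.6, 1.1]
width: 0.429
```

jog_arm(moves=[[[0,0,0,0,0],[0,0,0,0,0],[0,0,0,0,0]]])

```text
time: 4.47
position: [0.5815, 0.0836, 0.0907]
ee_rot: [-0.467, 0.465, -0.531, 0.532]
ft_force: [-3.4, 0.7, 8.1]
width: 0.342
```

jog_arm(moves=[[[0,-10.4,0.6,0,0.087],[0,-10.5,-0.3,0,0.087],[0,-10.4,-1.2,0,0.087],[0,0,0,0,0],[0,-10.3,-2.1,0,0.087],[0,-10,-3,0,0.087],[0,-9.7,-3.8,0,0.087],[0,0,0,0,0]]])

```text
time: 5.13
position: [0.5204, 0.0737, 0.0907]
ee_rot: [0.59, -0.587, 0.391, -0.393]
ft_force: [2.6, 3.1, 3.5]
width: 0.344
```

jog_arm(moves=[[[0,-9.4,-4.7,0,0.087],[0,-8.9,-5.5,0,0.087],[0,-8.4,-6.2,0,0.087],[0,0,0,0,0],[0,0,0,0,0]]])

```text
time: 5.55
position: [0.4948, 0.0575, 0.0906]
ee_rot: [0.635, -0.632, 0.313, -0.316]
ft_force: [2.5, 2.9, 8.5]
width: 0.341
```

Run:
```python
from h import *
snap('top')
for t in ('swivel_axis','handle_grip','notch45','lever_pivot','lever_grip'): pp('top',t,n=2)
snap('side')
for t in ('handle_grip','notch45','ear_top','lever_pivot','lever_grip'): pp('side',t,n=2)
```

```text
top swivel_axis [ 0.6487 -0.2502  0.0445] 0.74
top swivel_axis [ 0.5685 -0.0329  0.0235] 0.55
top notch45 [0.7423 0.0145 0.0019] 0.46
top notch45 [0.6124 0.2016 0.0865] 0.16
top lever_pivot [ 0.5561 -0.1513  0.0661] 0.55
top lever_grip [ 0.5539 -0.1398  0.1507] 0.61
side handle_grip [0.4904 0.0625 0.1011] 0.88
side handle_grip [0.4932 0.0583 0.1002] 0.26
side notch45 [0.4938 0.0645 0.0991] 0.64
side notch45 [0.7454 0.0159 0.0017] 0.57
side ear_top [ 0.5565 -0.1602  0.0426] 0.85
side lever_pivot [ 0.5524 -0.1618  0.0659] 0.59
side lever_pivot [0.7462 0.0121 0.0019] 0.42
side lever_grip [ 0.5569 -0.1376  0.1523] 0.64
side lever_grip [ 0.5557 -0.1547  0.046 ] 0.51
```

jog_arm(moves=[[[0.7,0,0,0,0],[0.7,0,0,0,0],[0.7,0,0,0,0],[0.7,0,0,35,0],[0.7,0,0,35,0],[0.7,0,0,35,0],[0.7,0,0,35,0],[0.7,0,0,10,0]]])

```text
time: 6.82
position: [0.4944, 0.0579, 0.2432]
ee_rot: [0.635, -0.632, 0.312, -0.316]
ft_force: [1.7, -0.6, -0.4]
width: 0.702
```

Run:
```python
from h import *
o=readout.observe();print(np.round(o['position'],4),np.round(o['qpos'],2),np.round(o['ft_force'],1))
snap('wrist')
for t in ('handle_grip','notch45','ear_top'): pp('wrist',t,n=1)
snap('side');
for t in ('handle_grip',): pp('side',t,n=1)
im=snap('wrist','w2')
```

```text
[0.4944 0.0579 0.2432] [ 0.35  0.37 -0.77  1.86  0.3   1.02  0.11] [ 1.7 -0.6 -0.4]
wrist handle_grip [0.4935 0.0612 0.0974] 0.83
wrist notch45 [0.4869 0.0612 0.099 ] 0.87
wrist ear_top [ 0.5542 -0.1561  0.0449] 0.62
side handle_grip [0.4939 0.0613 0.0974] 0.85
```

View pics/w2.png

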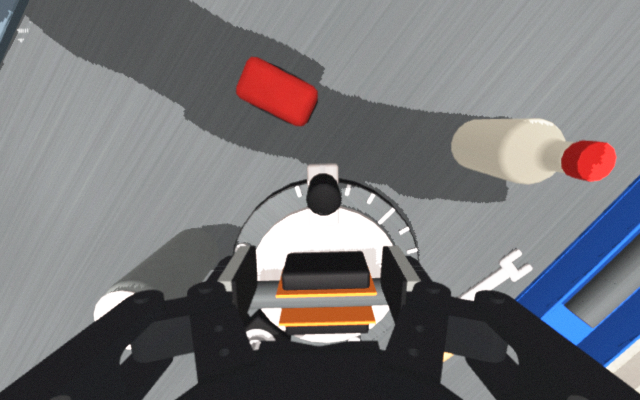

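The wrist view shows the arm three ridges from the long 0 ridge at (388,215), so the vise is in the 45 notch. Next I'll hover over the lever.

jog_arm(moves=[[[0.7,9,-30,2,0],[0.7,9,-30,2,0],[0.7,9,-30,2,0],[0.7,9,-30,2,0],[0.7,9,-30,2,0],[0.7,9,-30,2,0],[0.7,8,-28,2,0],[0.7,0,0,0,0]]])

```text
time: 7.83
position: [0.5549, -0.1582, 0.2503]
ee_rot: [-0.631, 0.633, -0.317, 0.316]
ft_force: [-0.3, -0.4, -0.6]
width: 0.701
```

Run:
```python
from h import *
o=readout.observe();print(np.round(o['position'],4),np.round(o['qpos'],2),np.round(o['ft_force'],1))
im=snap('wrist')
for t in ('ear_top','lever_grip','lever_pivot','handle_grip'): pp('wrist',t,n=2)
for z in (.063,.068,.153,.185): print(z,proj('wrist',(.5545,-.1568,z)))
cv2.imwrite('pics/w3.png',cv2.resize(im[100:400,170:470,::-1],None,fx=2,fy=2,interpolation=cv2.INTER_CUBIC))
```

```text
[ 0.5549 -0.1582  0.2503] [ 0.66  0.48 -0.71  1.66  0.34  1.13  0.5 ] [-0.3 -0.4 -0.6]
wrist ear_top [ 0.5573 -0.1549  0.0454] 0.6
wrist lever_grip [ 0.5549 -0.1446  0.1507] 0.86
wrist lever_grip [ 0.7487 -0.1822  0.012 ] 0.47
wrist lever_pivot [ 0.5548 -0.1564  0.062 ] 0.77
wrist lever_pivot [ 0.5541 -0.1539  0.0455] 0.51
0.063 [314.27193275 189.08957039]
0.068 [314.20552218 190.06232997]
0.153 [312.68763303 212.30694795]
0.185 [311.82485636 224.96040076]
```

View pics/w3.png

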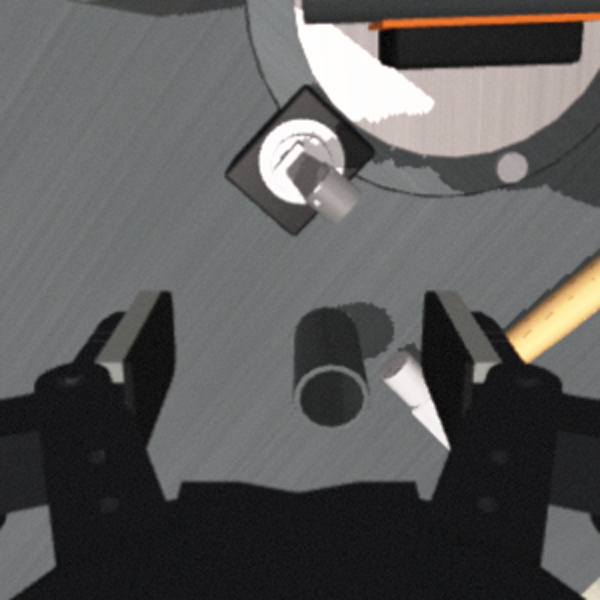

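The crop shows the bolt head at (300,160) and the lever end at (335,203), so the lever leans somewhat toward the vise. I'll work out the lean and azimuth.

Run:
```python
from h import *
from scipy.optimize import least_squares
obs=np.array([337.5,201.]); hd=np.array([320.,181])
E=np.array([.5552,-.1562])
def pt(x,l): ph,az=x; return np.r_[E+l*np.sin(ph)*np.array([np.cos(az),np.sin(az)]),.067+l*np.cos(ph)]
for l in (.112,.117):
    s=least_squares(lambda x:proj('wrist',pt(x,l))-obs,[.2,1.4]); print(l,np.degrees(s.x),s.cost)
print('head',proj('wrist',[*E,.067]),hd)
g=np.array([.5549,-.1435])-E;print(np.degrees(np.arctan2(g[1],g[0])))
o=readout.observe();print(np.round(o['position'],4))
```

```text
0.112 [12.00779431 78.58081164] 1.3973213121037376e-22
0.117 [11.80060449 81.33761895] 8.077935669463161e-27
head [315.07513807 189.81874547] [320. 181.]
91.35319195378004
[ 0.5543 -0.1495  0.2518]
```

The arm was still settling during that picture, so I'll measure again now that it is still.

```bash
cat >> h.py <<'E'
from scipy.optimize import least_squares
E
python3 - <<'E'
from h import *
print(np.round(readout.observe()['position'],4))
im=snap('wrist')
for t in ('ear_top','lever_grip','lever_pivot'): pp('wrist',t,n=1)
print(np.round(readout.observe()['position'],4))
E0=np.array([.5552,-.1562])
for z in (.045,.067,.184): print(z,proj('wrist',(*E0,z)))
cv2.imwrite('pics/w4.png',cv2.resize(im[130:280,240:400,::-1],None,fx=4,fy=4,interpolation=cv2.INTER_CUBIC))
E
```

```text
[ 0.5543 -0.1495  0.2518]
wrist ear_top [ 0.5566 -0.1555  0.0464] 0.8
wrist lever_grip [ 0.5585 -0.1473  0.1504] 0.69
wrist lever_pivot [ 0.5563 -0.1594  0.0626] 0.78
[ 0.5546 -0.1501  0.2524]
0.045 [315.41941292 184.86284316]
0.067 [315.20579234 188.88463687]
0.184 [313.38539853 223.18539255]
```

View pics/w4.png

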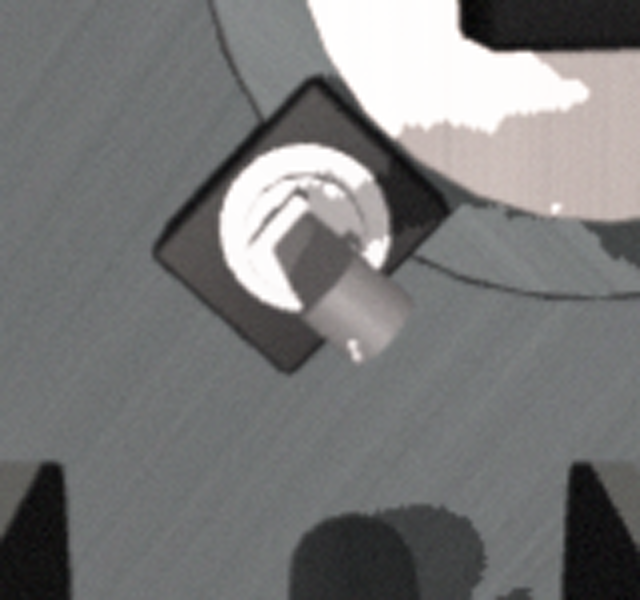

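Run:
```python
from h import *
E=np.array([.5555,-.1568])
def pt(x,l): ph,az=x; return np.r_[E+l*np.sin(ph)*np.array([np.cos(az),np.sin(az)]),.067+l*np.cos(ph)]
for obs in ((329.5,206),(331,208),(328,204)):
    s=least_squares(lambda x:proj('wrist',pt(x,.117))-obs,[.2,1.4]); print(np.degrees(s.x))
for px,z in (((315.5,186),.045),((316.2,187),.07)):
    print(least_squares(lambda x:proj('wrist',[*x,z])-px,[.55,-.15]).x)
```

```text
[ 8.55472096 85.7654141 ]
[ 8.41412783 79.83005819]
[ 8.78090081 91.41863193]
[ 0.55607502 -0.15719965]
[ 0.55444134 -0.15339514]
```

The lever leans about 8.5° toward azimuth 85°, so about 180° is left to turn. The bolt axis is near (0.5555, -0.156). I'll set the jaws along azimuth 84° so that closing also straightens the lever.

jog_arm(moves=[[[1,1,-6,0,0.1],[1,0,0,0,0.1],[1,0,0,0,0.1],[1,0,0,0,0.1],[1,0,0,0,0.1],[1,0,0,0,0.1],[1,0,0,0,0.1],[1,0,0,0,0.1]]])

```text
time: 8.95
position: [0.5557, -0.1567, 0.2525]
ee_rot: [-0.706, 0.706, -0.04, 0.04]
ft_force: [-0.1, 0.3, 0.9]
width: 1.002
```

jog_arm(moves=[[[1,0,0,-30,0],[1,0,0,-30,0],[1,0,0,-30,0],[1,0,0,-28,0],[1,0,0,0,0],[1,0,0,0,0]]])

```text
time: 9.45
position: [0.5551, -0.1566, 0.1339]
ee_rot: [0.706, -0.706, 0.043, -0.041]
ft_force: [0.6, -0.2, 1.3]
width: 1.002
```

Run:
```python
from h import *
o=readout.observe();print(np.round(o['position'],4),np.round(o['qpos'],2),np.round(o['ee_rot'],3),np.round(o['ft_force'],1),np.round(o['wrist_torque'],2))
im=snap('wrist','w5')
for t in ('ear_top','lever_grip','lever_pivot'): pp('wrist',t,n=1)
```

```text
[ 0.5551 -0.1566  0.1339] [ 0.72  0.65 -0.84  1.8   0.58  0.96  1.08] [ 0.706 -0.706  0.043 -0.041] [ 0.6 -0.2  1.3] [-0.04 -0.04  0.01]
wrist ear_top [ 0.5564 -0.1579  0.046 ] 0.95
wrist lever_grip [ 0.6481 -0.2486  0.0404] 0.72
wrist lever_pivot [ 0.5572 -0.1581  0.0643] 0.59
```

View pics/w5.png

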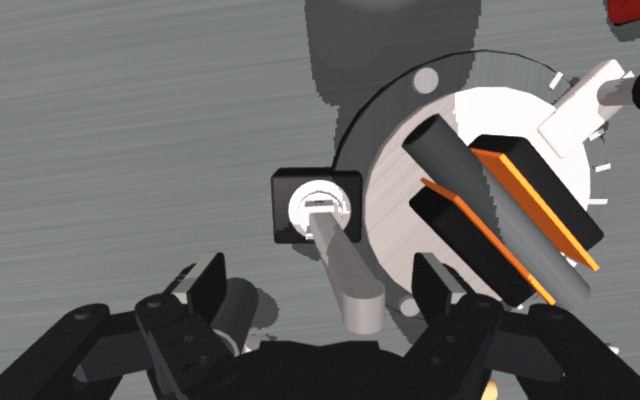

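The lever stands between the open fingers, leaning right at (362,305). Closing now.

jog_arm(moves=[[[0.3,0,0,0,0],[0.3,0,0,0,0],[0.3,0,0,0,0],[0.1,0,0,0,0],[0,0,0,0,0],[0,0,0,0,0],[0,0,0,0,0],[0,0,0,0,0]]], grip_force=40)

```text
time: 10.32
position: [0.556, -0.1566, 0.1345]
ee_rot: [0.706, -0.706, 0.042, -0.042]
ft_force: [0.1, 3.0, 3.9]
width: 0.185
```

Run:
```python
from h import *
o=readout.observe();print(np.round(o['position'],4),np.round(o['ft_force'],1),np.round(o['wrist_torque'],2),o['width']*85)
```

```text
[ 0.556  -0.1566  0.1345] [0.1 3.  3.9] [ 0.67 -0.06  0.05] 15.757914492165268
```

Gripped across the 16 mm faces. Now I'll screw it clockwise.

jog_arm(moves=[[[0,0,0,-0.13,-0.1],[0,0,0,-0.13,-0.1],[0,0,0,-0.13,-0.1],[0,0,0,-0.13,-0.1],[0,0,0,-0.13,-0.1],[0,0,0,-0.13,-0.1],[0,0,0,-0.13,-0.1],[0,0,0,-0.13,-0.1]]])

```text
time: 10.98
position: [0.5558, -0.1569, 0.1335]
ee_rot: [0.633, -0.633, 0.315, -0.315]
ft_force: [-1.3, 2.7, 3.4]
width: 0.181
```

```bash
cat >> h.py <<'E'
def st():
    o=readout.observe();w,x,y,z=o['ee_rot']
    print('pos',np.round(o['position'],4),'jaw',round(np.degrees(np.arctan2(2*(y*z-w*x),2*(x*z+w*y))),1),'F',np.round(o['ft_force'],1),'M',np.round(o['wrist_torque'],2),'w',round(o['width']*85,1),'q7',round(o['qpos'][6],2),'t',o['time'])
E
python3 - <<'E'
from h import *
st()
E
```

```text
pos [ 0.5558 -0.1569  0.1335] jaw 37.0 F [-1.3  2.7  3.4] M [0.46 0.12 0.16] w 15.4 q7 0.41 t 10.9833
```

jog_arm(moves=[[[0,0,0,-0.13,-0.1],[0,0,0,-0.13,-0.1],[0,0,0,-0.13,-0.1],[0,0,0,-0.13,-0.1],[0,0,0,-0.13,-0.1],[0,0,0,-0.13,-0.1],[0,0,0,-0.13,-0.1],[0,0,0,-0.13,-0.1]]])

```text
time: 11.65
position: [0.5554, -0.1569, 0.1324]
ee_rot: [0.46, -0.46, 0.537, -0.537]
ft_force: [-1.7, 1.4, 5.1]
width: 0.181
```

jog_arm(moves=[[[0,0,0,-0.13,-0.1],[0,0,0,-0.13,-0.1],[0,0,0,-0.13,-0.1],[0,0,0,-0.13,-0.1],[0,0,0,-0.13,-0.1],[0,0,0,-0.13,-0.1],[0,0,0,-0.13,-0.1],[0,0,0,-0.13,-0.1]]])

```text
time: 12.32
position: [0.5553, -0.1567, 0.1314]
ee_rot: [0.215, -0.215, 0.674, -0.673]
ft_force: [-1.9, 2.2, 4.9]
width: 0.18
```

Run:
```python
from h import *
st()
```

```text
pos [ 0.5553 -0.1567  0.1314] jaw -54.6 F [-1.9  2.2  4.9] M [0.8  0.52 0.11] w 15.3 q7 -0.88 t 12.3167
```

jog_arm(moves=[[[0,0,0,-0.13,-0.1],[0,0,0,-0.13,-0.1],[0,0,0,-0.13,-0.1],[0,0,0,-0.13,-0.1],[0,0,0,-0.13,-0.1],[0,0,0,-0.13,-0.1]]])

```text
time: 12.82
position: [0.5553, -0.1565, 0.1306]
ee_rot: [0.006, -0.006, 0.707, -0.707]
ft_force: [-1.5, 3.9, 5.6]
width: 0.183
```

Run:
```python
from h import *
st()
```

```text
pos [ 0.5553 -0.1565  0.1306] jaw -89.0 F [-1.5  3.9  5.6] M [0.86 0.51 0.11] w 15.6 q7 -1.36 t 12.8167
```

jog_arm(moves=[[[0,0,0,-0.07,-0.05],[0,0,0,-0.07,-0.05]]])

```text
time: 12.98
position: [0.5553, -0.1565, 0.1305]
ee_rot: [-0.029, 0.028, 0.707, -0.706]
ft_force: [-2.9, 2.8, 6.5]
width: 0.181
```

Run:
```python
from h import *
st()
```

```text
pos [ 0.5553 -0.1565  0.1305] jaw -94.6 F [-2.9  2.8  6.5] M [0.83 0.45 0.13] w 15.4 q7 -1.44 t 12.9833
```

jog_arm(moves=[[[0,0,0,-0.06,-0.04],[0,0,0,-0.06,-0.04],[0,0,0,0,0]]])

```text
time: 13.23
position: [0.5553, -0.1564, 0.1304]
ee_rot: [-0.057, 0.056, 0.705, -0.705]
ft_force: [-2.3, 2.9, 6.3]
width: 0.185
```

Run:
```python
from h import *
st()
```

```text
pos [ 0.5553 -0.1564  0.1304] jaw -99.2 F [-2.3  2.9  6.3] M [0.83 0.49 0.25] w 15.7 q7 -1.5 t 13.2333
```

jog_arm(moves=[[[0,0,0,-0.06,-0.04],[0,0,0,-0.06,-0.04],[0,0,0,0,0]]])

```text
time: 13.48
position: [0.5554, -0.1564, 0.1304]
ee_rot: [-0.084, 0.084, 0.702, -0.702]
ft_force: [-2.2, 3.4, 7.6]
width: 0.181
```

Run:
```python
from h import *
st()
```

```text
pos [ 0.5554 -0.1564  0.1304] jaw -103.6 F [-2.2  3.4  7.6] M [0.7  0.6  1.16] w 15.4 q7 -1.56 t 13.4833
```

The moment rose to 1.16 N·m near -100°, against about 0.11 of running friction, and the position stopped sinking. That is the snug stop, and it matches the ear direction. I'll relax the twist, release and rise.

jog_arm(moves=[[[0,0,0,0,0.05],[0,0,0,0,0],[0.6,0,0,0,0],[0.6,0,0,0,0],[0.6,0,0,0,0],[0.6,0,0,0,0]]])

```text
time: 13.98
position: [0.5555, -0.1573, 0.1298]
ee_rot: [0.067, -0.067, -0.704, 0.704]
ft_force: [0.2, 0.2, -0.3]
width: 0.604
```

jog_arm(moves=[[[0.6,0,0,20,0],[0.6,0,0,30,0],[0.6,0,0,30,0],[0.6,0,0,30,0],[0.6,0,0,0,0],[0.6,0,0,0,0],[0.6,0,0,0,0]]])

```text
time: 14.57
position: [0.5553, -0.157, 0.2395]
ee_rot: [-0.067, 0.066, 0.704, -0.704]
ft_force: [0.5, 0.1, 0.2]
width: 0.602
```

Run:
```python
from h import *
st()
im=snap('wrist','w6')
for t in ('ear_top','lever_grip','lever_pivot'): pp('wrist',t,n=1)
snap('side')
for t in ('ear_top','lever_grip','lever_pivot','handle_grip'): pp('side',t,n=1)
st()
```

```text
pos [ 0.5553 -0.157   0.2395] jaw -100.8 F [0.5 0.1 0.2] M [-0.06  0.04 -0.  ] w 51.2 q7 -1.53 t 14.5667
wrist ear_top [ 0.5554 -0.1542  0.0451] 0.9
wrist lever_grip [ 0.5562 -0.1583  0.1482] 0.88
wrist lever_pivot [ 0.5553 -0.1584  0.0604] 0.72
side ear_top [ 0.5556 -0.1538  0.0465] 0.88
side lever_grip [ 0.5581 -0.1515  0.1464] 0.74
side lever_pivot [ 0.558  -0.1589  0.0636] 0.85
side handle_grip [0.4925 0.0612 0.0998] 0.97
pos [ 0.5556 -0.1571  0.2397] jaw -100.8 F [ 0.3 -0.4  0.5] M [ 0.   -0.02 -0.01] w 50.5 q7 -1.53 t 15.0167
```

View pics/w6.png

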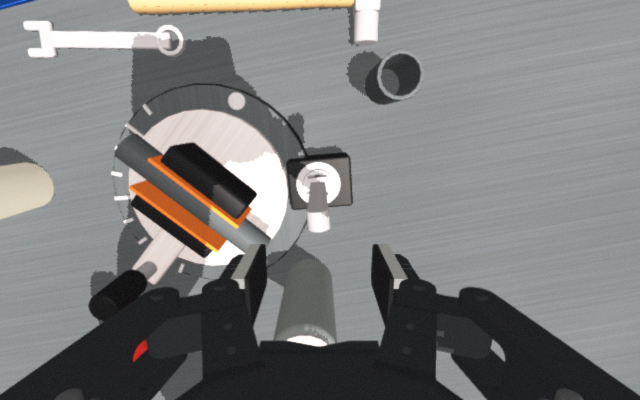

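The lever stands upright at (318,185)–(318,225) and the vise is unchanged. Next I'll close the fingers, drop in on the vise side of the lever and push it outward along an arc.

jog_arm(moves=[[[0,3,21,0,0.06],[0,2,21,0,0],[0,0,0,0,0],[0,0,0,0,0],[0,0,0,-30,0],[0,0,0,-35,0],[0,0,0,-30,0],[0,0,0,0,0]]])

```text
time: 15.68
position: [0.5573, -0.1152, 0.14]
ee_rot: [-0.048, 0.042, 0.706, -0.706]
ft_force: [-1.6, -0.1, -0.5]
width: -0.0
```

Run:
```python
from h import *
st()
```

```text
pos [ 0.5573 -0.1152  0.14  ] jaw -97.4 F [-1.6 -0.1 -0.5] M [0.01 0.1  0.04] w -0.0 q7 -1.55 t 15.6833
```

jog_arm(moves=[[[0,1,-9.3,0,0],[0,-0.5,-9.3,0,0],[0,-1,-9.3,0,0],[0,-1,-9.3,0,0],[0,-1,-9.3,0,0],[0,-1,-8.6,-4,0],[0,-1,-8.6,-4,0],[0,-1,-8.6,-4,0]]])

```text
time: 16.35
position: [0.5552, -0.1885, 0.1329]
ee_rot: [0.045, -0.046, -0.706, 0.706]
ft_force: [0.7, 0.4, 1.1]
width: 0.0
```

Run:
```python
from h import *
st()
```

```text
pos [ 0.5552 -0.1885  0.1329] jaw -97.4 F [0.7 0.4 1.1] M [ 0.16 -0.15 -0.03] w 0.0 q7 -1.42 t 16.35
```

jog_arm(moves=[[[0,-2,-7,-8,0],[0,-2,-7,-8,0],[0,-2,-6,-7,0],[0,-1,-5,-9.5,0],[0,-1,-5,-9.5,0],[0,0,-2,-7,0],[0,0,-2,-6,0],[0,0,0,0,0]]])

```text
time: 17.02
position: [0.5463, -0.2213, 0.0763]
ee_rot: [-0.046, 0.045, 0.706, -0.705]
ft_force: [1.0, -0.1, 0.6]
width: -0.002
```

Run:
```python
from h import *
st()
snap('side')
for t in ('lever_grip','lever_pivot','handle_grip'): pp('side',t,n=1)
```

```text
pos [ 0.5463 -0.2213  0.0763] jaw -97.4 F [ 1.  -0.1  0.6] M [ 0.03  0.05 -0.04] w -0.1 q7 -1.37 t 17.0167
side lever_grip [ 0.5456 -0.2341  0.0677] 0.51
side lever_pivot [ 0.5578 -0.1588  0.0641] 0.6
side handle_grip [0.4951 0.0617 0.0986] 0.83
```

Nearly level. I'll press down gently to the stop.

jog_arm(moves=[[[0,0,-4,-3,0],[0,0,-4,-3,0],[0,0,0,-2,0],[0,0,0,-1,0],[0,0,0,0,0]]])

```text
time: 17.63
position: [0.5474, -0.2307, 0.0695]
ee_rot: [0.045, -0.046, -0.705, 0.706]
ft_force: [-1.0, -2.6, 8.4]
width: -0.001
```

Run:
```python
from h import *
st()
```

```text
pos [ 0.5474 -0.2307  0.0695] jaw -97.4 F [-1.  -2.6  8.4] M [-0.56  0.2   0.05] w -0.0 q7 -1.36 t 17.6333
```

jog_arm(moves=[[[0,0,0,-1.5,0],[0,0,0,0,0],[0,0,0,0,0]]])

```text
time: 17.88
position: [0.5476, -0.231, 0.0686]
ee_rot: [0.045, -0.046, -0.705, 0.706]
ft_force: [-2.5, -3.5, 9.6]
width: 0.0
```

Run:
```python
from h import *
st()
```

```text
pos [ 0.5476 -0.231   0.0686] jaw -97.4 F [-2.5 -3.5  9.6] M [-0.67  0.44 -0.01] w 0.0 q7 -1.36 t 17.8833
```

jog_arm(moves=[[[0,0,0,10,0],[0,0,0,30,0],[0,0,0,40,0],[0,0,0,40,0],[0,0,0,40,0],[0,0,0,0,0],[0,0,0,0,0],[0,0,0,0,0]]])

```text
time: 18.55
position: [0.5468, -0.229, 0.2274]
ee_rot: [-0.045, 0.045, 0.706, -0.706]
ft_force: [0.2, -0.2, -0.5]
width: 0.002
```

Run:
```python
from h import *
st()
im=snap('wrist','w7')
for t in ('ear_top','lever_grip','lever_pivot'): pp('wrist',t,n=1)
im=snap('side')
for t in ('lever_grip','lever_pivot','handle_grip'): pp('side',t,n=1)
cv2.imwrite('pics/s2.png',cv2.resize(im[120:280,240:440,::-1],None,fx=3.5,fy=3.5,interpolation=cv2.INTER_CUBIC))
snap('top')
for t in ('swivel_axis','ear_top','lever_grip','handle_grip','oil_bottle_mid','spray_can_mid','tube_offcut_mid','tape_measure_mid','wrench_grip','hammer_grip'): pp('top',t,n=1)
```

```text
pos [ 0.5468 -0.229   0.2274] jaw -97.3 F [ 0.2 -0.2 -0.5] M [-0.02 -0.05  0.01] w 0.2 q7 -1.36 t 18.55
wrist ear_top [ 0.556  -0.1537  0.0474] 0.7
wrist lever_grip [ 0.5463 -0.2427  0.0649] 0.73
wrist lever_pivot [ 0.5532 -0.1575  0.0608] 0.92
side lever_grip [ 0.5453 -0.2364  0.0634] 0.46
side lever_pivot [ 0.5573 -0.1594  0.0613] 0.59
side handle_grip [0.4956 0.0616 0.1015] 0.69
top swivel_axis [ 0.57   -0.0307  0.0234] 0.97
top ear_top [ 0.5508 -0.1569  0.0466] 0.56
top lever_grip [ 0.5424 -0.2389  0.0601] 0.71
top handle_grip [0.4967 0.0588 0.0992] 0.8
top oil_bottle_mid [0.6126 0.2017 0.0876] 0.57
top spray_can_mid [ 0.4238 -0.119   0.0752] 0.63
top tube_offcut_mid [ 0.6496 -0.2521  0.0408] 0.71
top tape_measure_mid [0.403  0.1055 0.0329] 0.77
top wrench_grip [0.7422 0.0152 0.0042] 0.94
top hammer_grip [ 0.75   -0.1815  0.0092] 0.68
```

View pics/w7.png

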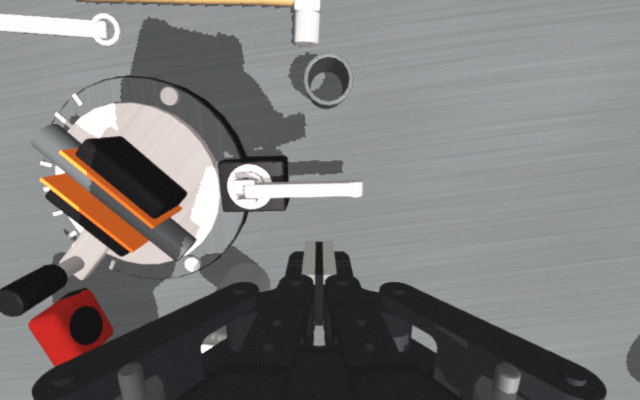

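View pics/s2.png

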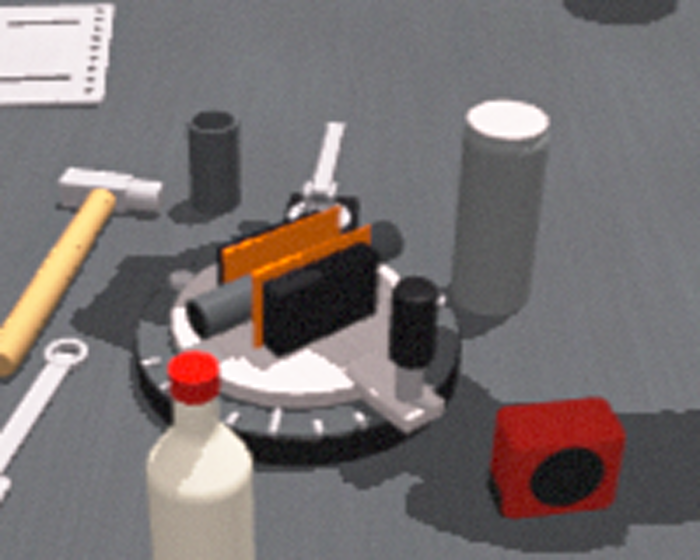

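The pictures show the lever level, pointing outward from the ear, and the vise at 45°. I'll check the lever's azimuth against the ear numerically.

Run:
```python
from h import *
im=snap('wrist'); st()
g=im.astype(int).sum(2)
def inv(px,z): return least_squares(lambda x:proj('wrist',[*x,z])-px,[.55,-.2]).x
az=lambda a,b:round(np.degrees(np.arctan2(*(b-a)[::-1])),1)
# lever rows by brightness in columns clear of the ear
P=[]
for c in range(295,352,4):
    r=np.where(g[175:205,c]>520)[0]+175; P.append((c,r.min(),r.max()))
P=np.array(P);print(P.tolist())
for k in (1,2):
    W=np.array([inv(p[[0,k]],.071 if k==1 else .071) for p in P]);f=np.polyfit(W[:,1],W[:,0],1);print('lever az',np.degrees(np.arctan2(-1,-f[0])))
# ear edges: dark block rows
for rr in (range(145,170),range(198,222)):
    Q=[]
    for c in range(228,284,4):
        col=g[list(rr),c]; Q.append((c,rr[0]+np.argmax(np.abs(np.diff(col)))))
    W=np.array([inv(q,.045) for q in Q]);f=np.polyfit(W[:,1],W[:,0],1);print('ear az',np.degrees(np.arctan2(-1,-f[0])),[q[1] for q in Q])
```

```text
pos [ 0.5472 -0.2293  0.2275] jaw -97.3 F [-0.2  0.6  0.9] M [ 0.05  0.01 -0.01] w 0.2 q7 -1.36 t 19.55
[[295, 184, 197], [299, 184, 197], [303, 184, 197], [307, 184, 197], [311, 184, 197], [315, 184, 197], [319, 184, 197], [323, 184, 197], [327, 184, 197], [331, 184, 197], [335, 183, 197], [339, 183, 196], [343, 183, 196], [347, 183, 196], [351, 183, 197]]
lever az -96.06674151369594
lever az -96.5811470607764
ear az -91.3453021317697 [np.int64(153), np.int64(154), np.int64(167), np.int64(165), np.int64(164), np.int64(164), np.int64(164), np.int64(165), np.int64(167), np.int64(156), np.int64(155), np.int64(155), np.int64(162), np.int64(150)]
ear az -87.10447268672623 [np.int64(211), np.int64(200), np.int64(204), np.int64(206), np.int64(208), np.int64(209), np.int64(209), np.int64(208), np.int64(207), np.int64(204), np.int64(201), np.int64(198), np.int64(198), np.int64(198)]
```

The lever lies at -96.3° and the swivel-to-ear direction is -96.6°, so the bolt is snug within measurement error. The automatic ear-edge fit was spoiled by the bolt head's ring, so I'm disregarding it. Handing in.

Run:
```python
from h import *
print(job.hand_in())
```

```text
the job is handed in; nothing more can be done
None
```

The vise is in the near-side 45° notch, the lever bolt is screwed in snug, and its lever is folded fully down. I handed the job in at about 20 s, with the gripper clear above the bench.

- **Vise:** I swung it three clicks by the grip. The last wrist and side views put the grip at about (0.495, 0.061), and the notch was located near (0.490, 0.061). The ridge count from the 0 ridge also gives 45°.
- **Bolt:** With the lever standing open, I turned it about 180° clockwise until the moment rose from about 0.11 to 1.16 N·m, which is the stop.
- **Lever:** It started leaning about 8.5° toward the vise, and closing the fingers on it stood it upright before the screwing. I then pushed it down until it took about 9 N on the stop. The cameras put its grip point at 60–65 mm, against 63 mm when level.
- **Snug check:** The folded lever points at -96.3° and the ear at -96.6°. A second check, fitting the ear's edges in the picture, gave -91° and -87°. I disregarded it because the bolt head's bright ring spoiled the fit.
- **Sideways push:** The last press down also pushed sideways with about 2.5 N, in the direction that would unscrew the bolt. The angle check was made after that and shows no turn beyond about 1–2°.
- **Other items:** The bottle, can, offcut, tape measure, wrench and hammer read within about 4 mm of their first positions, which is within the camera error.

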